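# Angle the long desoldering pump out of a short-travel drawer

## Task

Pull the top drawer of the small parts cabinet out until it reaches its stop, then fetch the desoldering pump lying in it: it is longer than the drawer opens, so lift its nozzle end first and draw it out at a slant between the drawer front and the edge of the cabinet top. Finish while holding the pump steady in the gripper, the whole of it a good five centimetres higher than the cabinet's top and touching nothing else, with the drawer left fully out. Leave the hex driver, battery door and transformer on the bench where they are.

Things in the scene. Friction and masses are not known exactly. Their poses are not given: they have to be found in the camera images.
- cabinet: Low grey metal parts cabinet fixed on the bench, 280 deep, 200 wide, 162 high. Origin: bottom of the shell's front face, mid-width. Its x points from the front into the cabinet (roughly to the robot's left, +y, within 0.25 rad), z up. The top is a panel 12 thick, underside at z = 150, front edge (the lip) at x = 0. Below the drawer is a locked locker with a cam lock and key, not used. All heights z are above the bench.
- drawer (a joint): Opening of the top drawer in m: 0 shut, 0.160 at its stop; it slides along the cabinet's -x (to the robot's right). It starts shut or up to 12 mm open. Friction about 1.5 N plus light damping; it stays where it is left. With it at the stop, the opening seen from above is 160 long (front plate to lip) and 150 wide; in height the gap from front plate to lip is only 8.
- drawer_rim (a point): Top inner edge of the drawer's white front plate, mid-width, z = 142; at cabinet x = 0 when shut, x = -160 fully out. The plate is 14 thick (outwards, -x) and 196 wide. Behind it the drawer's inside: floor at z = 92, 150 wide, 250 long, side and rear walls 40 high. Axes parallel to the cabinet's.
- handle (a point): Middle of the drawer's handle, moving with it: a level steel bar along the cabinet's y, 90 long, 10 thick (along x), 12 high, at z = 128, 62 in front of the shell's front face when shut, with 43 free between bar and front plate, open above and below; its two end posts, 8 wide, stand 41 either side of the middle. Axes parallel to the cabinet's.
- pump: Desoldering pump, loose, 215 long, 65-125 g: silver barrel 24 in diameter from x = -59 to 63 between square black collars (26 x 26 x 10) that keep it from rolling; white nozzle at -x, thin plunger rod and 18 button at +x. Origin on its axis, mid-length. It lies in the drawer, axis 13 above the floor, nozzle 6-35 from the front plate, up to 0.1 rad askew and 18 off the middle; rides with the drawer.
- nozzle_end (a point): Centre of the nozzle's end face, the pump's -x end, 107.5 from its origin.
- button_end (a point): Centre of the plunger button's end face, the pump's +x end, 107.5 from its origin.
- hex_driver: Bystander, loose on the bench: hex driver 180 long, cobalt handle 18 thick, Origin under its middle, x along the shaft.
- battery_door: Bystander, loose on the bench: bone-white battery door of a remote, 75 x 40 x 5, lying flat. Origin under its middle.
- transformer: Bystander, loose on the bench: squat black transformer, 80 x 66 x 50 high, 0.6 kg. Origin under its middle.

How it is judged (in metres and radians):
On the way, in this order (a step that is already met when the one before it is completed fails the run):
1. the drawer is pulled out to its stop (value of joint drawer above 0.152 m), for 0.2 s.
2. the pump slants through the opening: nozzle above the drawer front's rim while the button end is still under the cabinet top (z of nozzle_end in the frame of cabinet above 0.147 m and x of button_end in the frame of cabinet above 0.005 m and z of button_end in the frame of cabinet below 0.15 m), for 0.05 s.
At the end, for the whole second after the job is handed in: The pump is held in the fingers, moving slower than 30 mm/s, its middle at least 200 mm and both ends at least 195 mm above the bench (about 35 mm above the cabinet's top), not touching the cabinet or drawer; the drawer is open at least 145 mm; each bystander lies within 30 mm of where it was (height (world z) of each of nozzle_end, button_end above 0.195 m and height (world z) of pump above 0.2 m and contact force between the fingers and pump above 1 N and contact force between cabinet and pump below 0.1 N and linear speed of pump below 0.03 m/s and value of joint drawer above 0.145 m and distance of each of hex_driver, battery_door, transformer from where it was at the start of the episode below 0.03 m); the arm keeps its last pose, push and grip.
It fails at once if the hex driver is pushed away (30 mm or more) (distance of hex_driver from where it was at the start of the episode above 0.03 m).
It fails at once if the battery door is pushed away (30 mm or more) (distance of battery_door from where it was at the start of the episode above 0.03 m).
It fails at once if the transformer is pushed away (30 mm or more) (distance of transformer from where it was at the start of the episode above 0.03 m).
It also fails if it takes over 48 s, if anything falls off the work surface, if the arm or the gripper's body presses on something with over 40 N, if the wrist force passes 120 N, or if a joint passes its speed limit or range.

## Robot

A 6-joint arm with a two-finger parallel gripper is mounted at the origin on the work surface. World frame = base frame: x ahead of the robot, y to its left, z up, the work surface at z = 0. Lengths are in mm, angles in rad, forces in N, time in s.
With the tool pointing down it reaches from about 300 to 775 mm from the base axis. Payload 14.6 kg.
Tool frame: the origin (TCP) lies between the finger pads; the fingertips stand 19 mm ahead of it and the grasp point (between the pads) is the TCP; x points along the fingers, y is the direction in which the jaws open and shut, and the axes are right-handed (so a half turn about x gives the same grasp; the last joint's range is limited). The gripper opens to 94 mm and grips with 3 to 60 N. Pads are 16 mm wide; open, the fingers measure 119 mm over their backs; the gripper's body (75 mm by 177 mm) begins 78 mm behind the grasp point.
Start: joints at [1.049, 0.3, 1.521, -0, 1.321, -0.067], TCP at [241.601, 494.083, 224.446] pointing down, gripper open.
Joint ranges: [-3.03, 3.03], [-0.79, 2.21], [0.23, 2.52], [-1.04, 4.18], [0, 3.07], [-2.55, 2.55]. Speed limits (rad/s): [2.22, 2.22, 2.57, 3.14, 3.14, 3.14].

## Interface

Orientations are given as [roll, pitch, yaw] about the fixed x, y, z axes, in that order (R = Rz(yaw) Ry(pitch) Rx(roll)).
In Python, from cell import manip gives the robot as it stands.
- The arm moves only by the tool jog_arm, never from a script. Its argument "series" is one flat list of numbers, 7 for each row, row after row: the turn, a rotation vector about the world's x, y, z in rad, then the shift along the world's x, y, z in m, then the opening, from -1 (shut) to 1 (fully open). A call has 1 to 20 rows; each row is the pose to reach, as a shift and turn from the pose commanded when the call began; what a row does not reach only later rows make up. A row lasts 1/8 s, in which the tool goes at most 62.5 mm and 10.7 degrees, less where a joint would pass 70% of its speed; a pose out of reach is approached as far as the arm can. A call with a gripper value outside its range is refused whole. The fingers move at their own pace and stop on an object; "squeeze" is the grip in N (left out, the last holds). Time passes only in rows, so rows that repeat a pose let the fingers close. It gives the time, the measured TCP pose, the force and the opening at its end, in the units of the state.
- manip.read_state(): the state, without advancing time (a new reading comes with each control period).
- manip.camera(name): name is "scene" or "top" or "wrist"; returns a dict with "color" (400x640x3 uint8, blue, green, red), "range_z" (400x640 float32, mm along the optical axis (not along the pixel's ray), 0 where there is no reading), "fx", "fy", "cx", "cy" (pixels), "pose" (4x4, takes a point from camera to world coordinates); the wrist camera has in their place "mount" (4x4, takes a point from camera to tool coordinates, whose origin is the TCP and whose axes are the tool frame's). Camera axes: x right, y down, z forward; pixel columns grow to the right and rows downward; lengths in mm; the calibration is good to about 2 mm. A picture is of the moment at which its call begins: read the wrist's pose just before it.
- manip.sign_off(): hands the job in, once; it reports no verdict.
The state is a dict: "clock": time; "joints": joint angles; "qd": joint speeds; "effort": joint torques, N m; "eef_pos": TCP position; "eef_rot": TCP orientation; "wrist_force": force on the tool from outside, world axes, zero at the start; "moment": the same for the moment, N m; "finger_gap": finger opening in mm.
Only numpy, scipy, OpenCV 4.12 (cv2) and the standard library are available. Lean on these libraries where they do the work, as an engineer would, in place of code of your own. Each camera call takes 0.05 s, during which the arm holds its last target.

## Working session

There is one attempt and no reset: what is moved stays moved. The work goes in short steps, Python scripts to look and compute and a tool call to move; the robot and the scene stay as the last step left them, time stands still between calls to the robot, and variables do not carry over. Pictures are saved under pics/ and viewed, and the job is handed in when it is done.

Besides the shell and the picture viewer there is one more tool, called after "Call:" by a JSON object that holds its "name" and its "arguments", one argument or row to a line. jog_arm: Moves the arm, as the interface text tells. Its arguments: {"type":"object","properties":{"series":{"type":"array","items":{"type":"number"}},"squeeze":{"type":"number"}},"required":["series"]}

```bash
ls; mkdir -p pics
python3 - <<'E'
from cell import manip
import cv2,pickle
s=manip.read_state(); print(s)
for n in ("scene","top"):
    c=manip.camera(n); cv2.imwrite(f"pics/{n}0.png",c["color"]); pickle.dump(c,open(f"{n}0.pkl","wb")); print(n,c["fx"],c["cx"],c["cy"],c["pose"].round(3).tolist())
E
```

```text
pics
{'clock': 0.0, 'joints': array([ 1.04941944e+00,  3.00484688e-01,  1.52157539e+00, -1.60954306e-05,
        1.32070177e+00, -6.65859994e-02]), 'qd': array([ 0.00024508, -0.00155501, -0.00048415,  0.00027305,  0.00144425,
        0.00075384]), 'effort': array([ 2.21804738e-03, -5.31833053e+01, -3.52735269e+01,  7.09044258e-02,
        2.46021291e-02,  5.70884566e-06]), 'eef_pos': array([241.48061724, 493.88625735, 223.88127121]), 'eef_rot': array([-1.6240492 ,  1.56962702, -2.0788361 ]), 'wrist_force': array([0.8265799 , 0.25281298, 0.46065272]), 'moment': array([-0.03702972, -0.02115532,  0.01771006]), 'finger_gap': 94.09400875597854}
scene 408.1047083208553 324.5742178396189 198.9312616634923 [[-0.028, 0.838, -0.545, 1232.191], [1.0, 0.016, -0.027, 29.412], [-0.014, -0.545, -0.838, 1116.218], [0.0, 0.0, 0.0, 1.0]]
top 436.87805692895176 326.6150546102711 199.41197515428374 [[0.015, -0.998, 0.06, 509.761], [-1.0, -0.015, 0.003, -34.675], [-0.002, -0.06, -0.998, 1370.28], [0.0, 0.0, 0.0, 1.0]]
```

View pics/scene0.png

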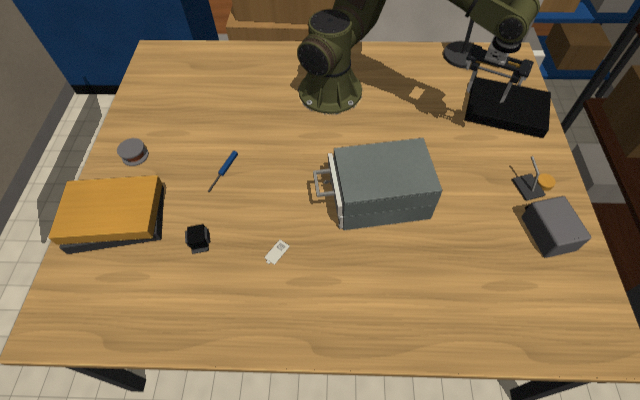

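View pics/top0.png

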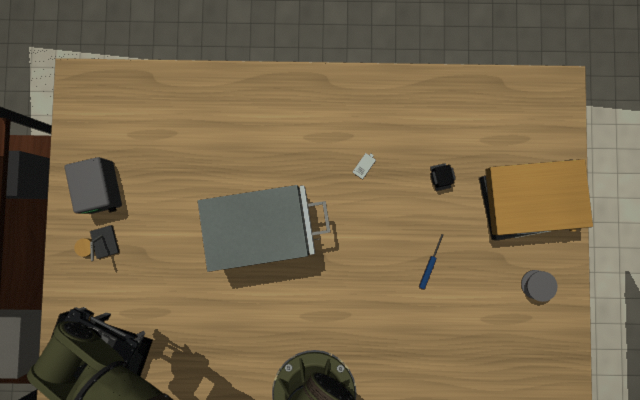

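The scene view shows the shut cabinet mid-bench, and the overhead view shows its handle at about (327,217). The hex driver is at (430,263), the battery door at (364,166) and the transformer at (442,177). I'll enlarge the cabinet.

Run:
```python
import cv2,pickle
c=pickle.load(open("top0.pkl","rb"))
cv2.imwrite("pics/topc.png",cv2.resize(c["color"][170:290,190:350],None,fx=5,fy=5,interpolation=cv2.INTER_CUBIC))
```

```text
(no output)
```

View pics/topc.png

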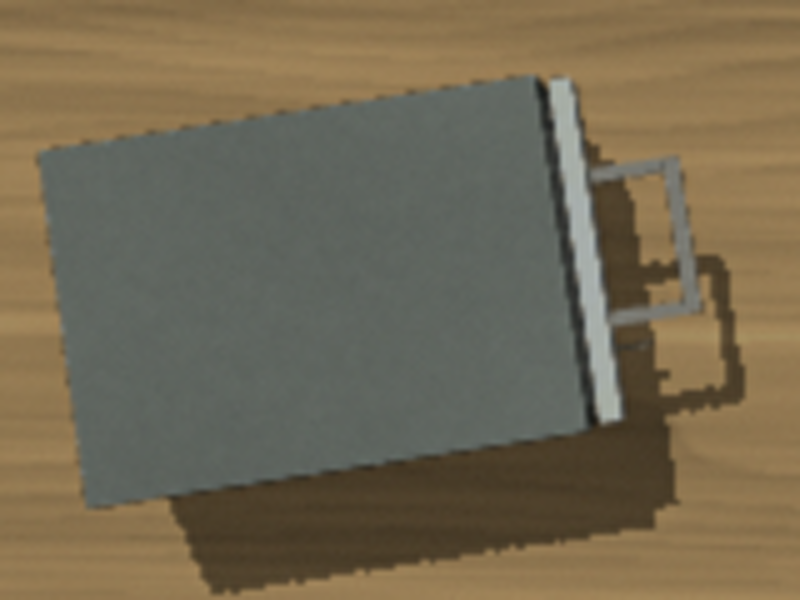

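The crop gives the cabinet top's corners at about (38,152), (535,76), (588,428) and (88,508). The drawer is slightly open, and the middle of the handle bar is near (683,236).

```bash
cat > h.py <<'E'
import numpy as np
from scipy.spatial.transform import Rotation as R
def px2w(c,u,v,z,pose=None):
    T=c["pose"] if pose is None else pose
    d=T[:3,:3]@np.array([(u-c["cx"])/c["fx"],(v-c["cy"])/c["fy"],1]); o=T[:3,3]
    return o+d*(z-o[2])/d[2]
def Rm(rpy): return R.from_euler("xyz",rpy).as_matrix()
E
python3 - <<'E'
import pickle
from h import *
c=pickle.load(open("top0.pkl","rb"))
f=lambda p,z:px2w(c,190+(p[0]+.5)/5-.5,170+(p[1]+.5)/5-.5,z)
P=[f(p,162) for p in [(38,152),(535,76),(588,428),(88,508)]]
for p in P: print(p.round(1))
print("depth",np.linalg.norm(P[0]-P[1]),np.linalg.norm(P[3]-P[2]),"w",np.linalg.norm(P[1]-P[2]),np.linalg.norm(P[0]-P[3]))
o=(P[1]+P[2])/2; ax=((P[0]-P[1])+(P[3]-P[2])); print("front mid",o,"yaw",np.arctan2(ax[1],ax[0]), np.arctan2(*( (P[1]-P[2])[[1,0]]*[1,1]))+0)
x=ax/np.linalg.norm(ax)
for p in [(683,236)]:
    h=f(p,134); print("handle",h,"cabx",(h-o)@x, "caby",(h-o)@np.array([-x[1],x[0],0]))
for n,p,z in [("hex",(430,263),9),("batt",(364,166),5),("trans",(442,175),50)]: print(n,px2w(c,*p,z).round())
from cell import manip
s=manip.read_state(); print(Rm(s["eef_rot"]).round(3))
w=manip.camera("wrist"); print(w["mount"].round(3))
E
```

```text
[575.4 327.5 162. ]
[621.8  52.8 162. ]
[428.   19.9 162. ]
[380.1 293.6 162. ]
depth 278.63376480439973 277.87157342013484 w 196.630276890265 198.22122870290696
front mid [524.90278316  36.30979502 162.        ] yaw 1.7410074807293228 0.16808257838288237
handle [534.85034139 -30.68366364 134.        ] cabx -67.71035904121128 caby 1.5442461907209424
hex [ 399. -353.    9.]
batt [ 699. -147.    5.]
trans [ 669. -380.   50.]
[[-0.001  0.439  0.898]
 [-0.001  0.898 -0.439]
 [-1.    -0.001 -0.   ]]
[[-1.00000e-03 -2.58000e-01  9.66000e-01 -1.60491e+02]
 [ 1.00000e+00 -1.00000e-03  1.00000e-03 -9.33000e-01]
 [ 1.00000e-03  9.66000e-01  2.58000e-01 -7.62380e+01]
 [ 0.00000e+00  0.00000e+00  0.00000e+00  1.00000e+00]]
```

Call:
{"name": "jog_arm", "arguments": {
  "series": [0, 0, 0.15, 0.07, -0.125, 0.0, -0.06, 0, 0, 0.3, 0.14, -0.25, 0.0, -0.06, 0, 0, 0.45, 0.21, -0.375, 0.0, -0.06, 0, 0, 0.625, 0.2933, -0.5247, -0.005, -0.06, 0, 0, 0.625, 0.2933, -0.5247, -0.005, -0.06, 0, 0, 0.625, 0.2933, -0.5247, -0.005, -0.06, 0, 0, 0.625, 0.2933, -0.5247, -0.005, -0.06, 0, 0, 0.625, 0.2933, -0.5247, -0.005, -0.06, 0, 0, 0.625, 0.2933, -0.5247, -0.005, -0.06, 0, 0, 0.625, 0.2933, -0.5247, -0.005, -0.06, 0, 0, 0.625, 0.2933, -0.5247, -0.005, -0.06, 0, 0, 0.625, 0.2933, -0.5247, -0.005, -0.06, 0, 0, 0.625, 0.2933, -0.5247, -0.005, -0.06, 0, 0, 0.625, 0.2933, -0.5247, -0.005, -0.06],
  "squeeze": 20
}}

```text
clock: 1.9
eef_pos: [534.7, -29.8, 219.7]
eef_rot: [-0.181, 1.57, -0.009]
wrist_force: [-0.1, -0.2, -0.1]
finger_gap: 43.9
```

Run:
```python
from cell import manip
import cv2,pickle
s=manip.read_state(); print(s["clock"],s["joints"].round(3),s["eef_pos"],s["eef_rot"],s["finger_gap"])
c=manip.camera("wrist"); c["s"]=s; pickle.dump(c,open("w1.pkl","wb")); cv2.imwrite("pics/w1.png",c["color"])
```

```text
1.9 [-0.124  0.271  1.569  0.     1.301 -1.866] [534.72708432 -29.80527599 219.70621536] [-0.18068685  1.57038651 -0.00924863] 43.90046500220732
```

View pics/w1.png

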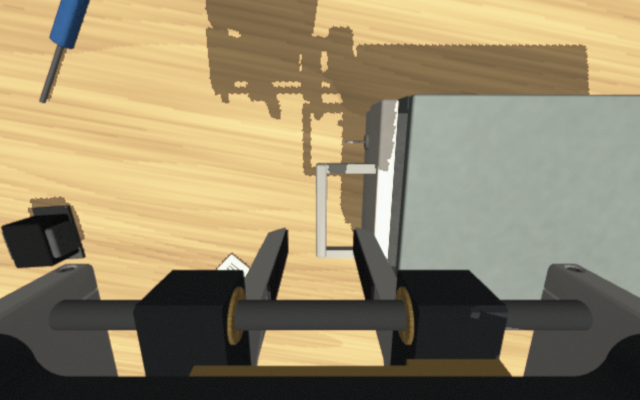

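The wrist view shows the handle bar at column 322, rows 164–258, between the two fingers. I'll check that against the overhead measurement.

Run:
```python
import pickle
from h import *
c=pickle.load(open("w1.pkl","rb")); s=c["s"]
T=np.eye(4);T[:3,:3]=Rm(s["eef_rot"]);T[:3,3]=s["eef_pos"]; T=T@c["mount"]
o=np.array([524.9,36.3,0]);x=np.array([-.1694,.9855,0]);y=np.array([-.9855,-.1694,0])
for n,p,z in [("bar",(322,211),134),("end1",(322,164),134),("end2",(322,258),134),("lip1",(415,96),162),("lip2",(401,250),162)]:
    w=px2w(c,*p,z,T); print(n,w.round(1),((w-o)@x).round(1),((w-o)@y).round(1))
w=np.array(s["eef_pos"]); print("tcp",((w-o)@x).round(1),((w-o)@y).round(1))
```

```text
bar [532.4 -28.3 134. ] -65.0 3.6
end1 [490.  -35.7 134. ] -65.0 46.5
end2 [578.7 -20.3 134. ] -64.9 -43.4
lip1 [426.2  21.9 162. ] 2.6 99.7
lip2 [546.6  41.5 162. ] 1.4 -22.2
tcp -66.8 1.5
```

Call:
{"name": "jog_arm", "arguments": {
  "series": [0, 0, 0, -0.001, 0.001, -0.046, -0.06, 0, 0, 0, -0.001, 0.001, -0.09, -0.06, 0, 0, 0, -0.001, 0.001, -0.09, -0.06, 0, 0, 0, -0.001, 0.001, -0.09, -1, 0, 0, 0, -0.001, 0.001, -0.09, -1, 0, 0, 0, -0.001, 0.001, -0.09, -1, 0, 0, 0, -0.001, 0.001, -0.09, -1, 0, 0, 0, -0.001, 0.001, -0.09, -1],
  "squeeze": 20
}}

```text
clock: 2.95
eef_pos: [534.1, -29.6, 130.1]
eef_rot: [-0.263, 1.57, -0.093]
wrist_force: [-2.2, 1.4, 6.0]
finger_gap: 9.9
```

Call:
{"name": "jog_arm", "arguments": {
  "series": [0, 0, 0, 0.0034, -0.0197, 0, -1, 0, 0, 0, 0.0068, -0.0394, 0, -1, 0, 0, 0, 0.0102, -0.0591, 0, -1, 0, 0, 0, 0.0136, -0.0788, 0, -1, 0, 0, 0, 0.0169, -0.0985, 0, -1, 0, 0, 0, 0.0203, -0.1182, 0, -1, 0, 0, 0, 0.0237, -0.138, 0, -1, 0, 0, 0, 0.0254, -0.1478, 0, -1, 0, 0, 0, 0.0264, -0.1537, 0, -1, 0, 0, 0, 0.0264, -0.1537, 0, -1],
  "squeeze": 30
}}

```text
clock: 4.2
eef_pos: [560.3, -182.6, 130.1]
eef_rot: [1.616, 1.569, 1.786]
wrist_force: [-4.7, 7.3, 9.8]
finger_gap: 9.5
```

Call:
{"name": "jog_arm", "arguments": {
  "series": [0, 0, 0, 0.0003, -0.002, 0, -1, 0, 0, 0, 0.0005, -0.003, 0, -1, 0, 0, 0, 0.0005, -0.003, 0, -1]
}}

```text
clock: 4.58
eef_pos: [560.3, -182.7, 130.0]
eef_rot: [1.79, 1.564, 1.962]
wrist_force: [-10.2, 26.3, 16.1]
finger_gap: 9.6
```

The drawer is at its stop: the TCP stalled and the force rose. I'll relax, release and lift off.

Call:
{"name": "jog_arm", "arguments": {
  "series": [0, 0, 0, -0.0004, 0.0025, 0, -1, 0, 0, 0, -0.0004, 0.0025, 0, -0.06, 0, 0, 0, -0.0004, 0.0025, 0, -0.06, 0, 0, 0, -0.0004, 0.0025, 0, -0.06, 0, 0, 0, -0.0004, 0.0025, 0.06, -0.06, 0, 0, 0, -0.0004, 0.0025, 0.12, -0.06, 0, 0, 0, -0.0004, 0.0025, 0.15, -0.06, 0, 0, -0.18, -0.0204, 0.0325, 0.18, 0.27, 0, 0, -0.36, -0.0304, 0.0625, 0.18, 0.27, 0, 0, -0.54, -0.0304, 0.0925, 0.18, 0.27, 0, 0, -0.72, -0.0304, 0.0925, 0.18, 0.27, 0, 0, -0.9, -0.0304, 0.0925, 0.18, 0.27, 0, 0, -1.08, -0.0304, 0.0925, 0.18, 0.27, 0, 0, -1.26, -0.0304, 0.0925, 0.18, 0.27, 0, 0, -1.44, -0.0304, 0.0925, 0.18, 0.27, 0, 0, -1.571, -0.0304, 0.0925, 0.18, 0.27, 0, 0, -1.571, -0.0304, 0.0925, 0.18, 0.27, 0, 0, -1.571, -0.0304, 0.0925, 0.18, 0.27]
}}

```text
clock: 6.82
eef_pos: [530.4, -93.9, 309.4]
eef_rot: [-2.18, 1.571, 2.705]
wrist_force: [-0.5, 0.0, -1.2]
finger_gap: 60.0
```

Run:
```python
from cell import manip
import cv2,pickle
s=manip.read_state(); print(s["clock"],s["joints"].round(3),s["eef_pos"],s["eef_rot"],s["finger_gap"])
c=manip.camera("wrist"); c["s"]=s; pickle.dump(c,open("w2.pkl","wb")); cv2.imwrite("pics/w2.png",c["color"])
c=manip.camera("top"); pickle.dump(c,open("top2.pkl","wb")); cv2.imwrite("pics/top2.png",cv2.resize(c["color"][170:290,240:400],None,fx=5,fy=5,interpolation=cv2.INTER_CUBIC))
```

```text
6.825 [-0.243  0.224  1.421  0.     1.497 -0.416] [530.39497577 -93.89703945 309.39762674] [-2.18049635  1.5706905   2.7046978 ] 59.98681039554288
```

View pics/w2.png

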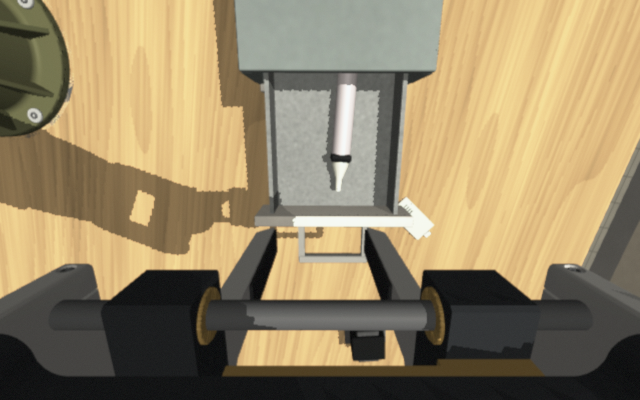

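View pics/top2.png

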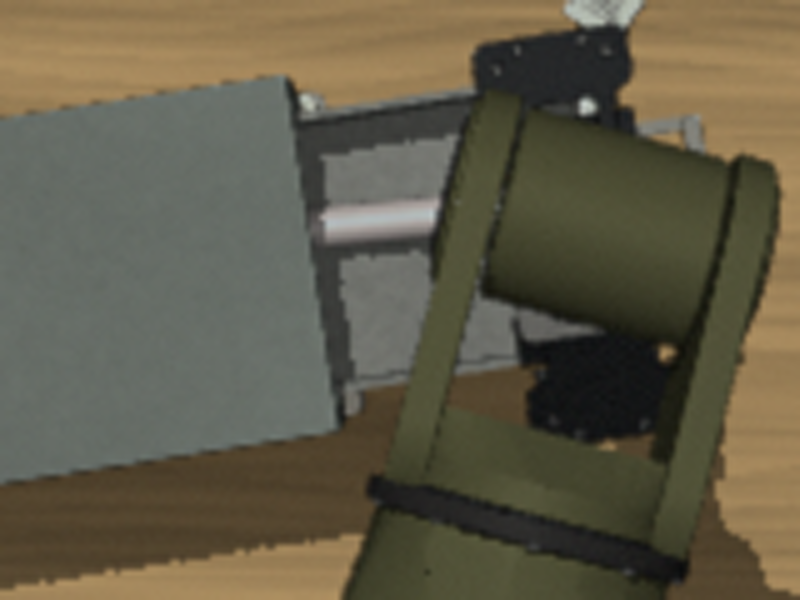

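The drawer is open. In the wrist view the pump's nozzle tip is at about (338,190), the collar at (341,158), and the barrel passes under the lip at about (348,73). I'll enlarge it.

Run:
```python
import cv2,pickle
c=pickle.load(open("w2.pkl","rb"))
cv2.imwrite("pics/w2c.png",cv2.resize(c["color"][60:235,230:445],None,fx=3.4,fy=3.4,interpolation=cv2.INTER_CUBIC))
```

```text
(no output)
```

View pics/w2c.png

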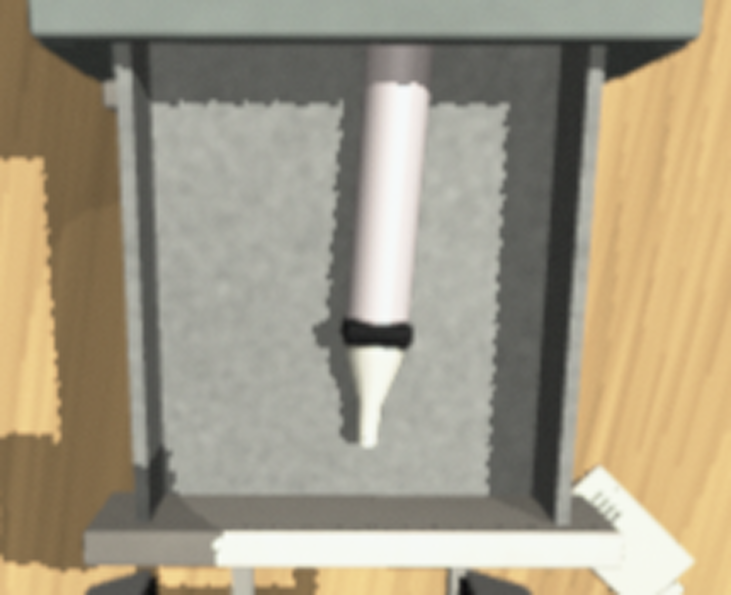

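```bash
cat >> h.py <<'E'
O=np.array([524.9,36.3,0]);X=np.array([-.1694,.9855,0]);Y=np.array([-.9855,-.1694,0])
def cab(w): w=np.array(w); return np.array([(w-O)@X,(w-O)@Y,w[2]])
def wpose(c):
    s=c["s"];T=np.eye(4);T[:3,:3]=Rm(s["eef_rot"]);T[:3,3]=s["eef_pos"];return T@c["mount"]
E
python3 - <<'E'
import pickle
from h import *
c=pickle.load(open("w2.pkl","rb")); T=wpose(c)
for n,p,z in [("noz",(368,445),105),("collar",(377,334),118),("collar_axis_edge",(377,345),105),("barrel",(398,90),115),("barR",(355,270),105),("barL2",(412,270),105),("rim_in",(355,530),142),("rim_out",(355,566),142),("rimL",(88,540),142),("rimR",(622,540),142),("lip",(360,38),162),("lipL",(35,38),162),("lipR",(698,38),162)]:
    u,v=230+(p[0]+.5)/3.4-.5,60+(p[1]+.5)/3.4-.5
    w=px2w(c,u,v,z,T); print(n,w.round(1),cab(w).round(1), "depthpt", end=" ")
    d=c["range_z"][int(round(v)),int(round(u))]; q=T@np.array([(u-c["cx"])/c["fx"]*d,(v-c["cy"])/c["fy"]*d,d,1]); print(q[:3].round(1),cab(q[:3]).round(1))
E
```

```text
noz [553.  -96.4 105. ] [-135.5   -5.2  105. ] depthpt [554.4 -99.1  91.9] [-138.4   -6.1   91.9]
collar [547.2 -52.3 118. ] [-91.1  -7.  118. ] depthpt [547.1 -52.2 118.7] [-91.   -6.9 118.7]
collar_axis_edge [549.1 -57.6 105. ] [-96.6  -8.  105. ] depthpt [548.  -56.3 117.5] [-95.1  -7.1 117.5]
barrel [538.8  31.1 115. ] [ -7.5 -12.8 115. ] depthpt [538.7  31.  115.9] [ -7.6 -12.7 115.9]
barR [535.8 -31.6 105. ] [-68.8   0.8 105. ] depthpt [535.5 -31.4 111. ] [-68.5   1.1 111. ]
barL2 [556.7 -28.  105. ] [-68.7 -20.5 105. ] depthpt [556.1 -27.9 110.1] [-68.5 -19.9 110.1]
rim_in [ 550.5 -120.2  142. ] [-158.6    1.3  142. ] depthpt [ 550.7 -120.8  140.1] [-159.2    1.2  140.1]
rim_out [ 553.  -133.7  142. ] [-172.3    1.1  142. ] depthpt [ 569.2 -183.3   -1.6] [-224.    -6.5   -1.6]
rimL [ 456.3 -140.4  142. ] [-162.5   97.5  142. ] depthpt [ 456.5 -140.   143. ] [-162.2   97.2  143. ]
rimR [ 646.1 -107.5  142. ] [-162.2  -95.1  142. ] depthpt [ 646.  -107.5  142.1] [-162.2  -95.   142.1]
lip [521.8  36.5 162. ] [  0.7   3.  162. ] depthpt [521.9  37.2 157.9] [  1.4   2.8 157.9]
lipL [426.9  20.  162. ] [  0.6  99.4 162. ] depthpt [380.2  41.1   0.7] [ 29.3 141.8   0.7]
lipR [620.6  53.6 162. ] [  0.8 -97.2 162. ] depthpt [ 6.758e+02  9.260e+01 -6.000e-01] [  29.9 -158.3   -0.6]
```

The pump is measured: nozzle at cabinet x ≈ -136, origin ≈ -28, y ≈ -10, skew -0.06, with the rim at -159. These fit the given sizes. Next I'll work out the pre-leaned grasp pose.

Run:
```python
from cell import manip
from h import *
s=manip.read_state(); M=Rm(s["eef_rot"]); print(M.round(4), np.arctan2(M[1,1],M[0,1]))
pz=1.682
for lean in (.35,.4):
    a=np.array([0,0,-1.]);y=np.array([np.cos(pz-np.pi/2),np.sin(pz-np.pi/2),0]);z=np.cross(a,y)
    Yp=np.array([-np.sin(pz),np.cos(pz),0])
    Rt=R.from_rotvec(-lean*Yp).as_matrix()@np.c_[a,y,z]
    print(lean,(R.from_matrix(Rt@M.T)).as_rotvec().round(4), Rt[:,0].round(3))
print(np.array([544.6,-21,190])-s["eef_pos"])
```

```text
[[-0.      0.9853  0.171 ]
 [ 0.      0.171  -0.9853]
 [-1.     -0.     -0.    ]] 0.1718652158948189
0.35 [ 0.3465  0.0493 -0.06  ] [-0.038  0.341 -0.939]
0.4 [ 0.3961  0.0564 -0.0599] [-0.043  0.387 -0.921]
[  14.19848717   72.86595259 -119.42923917]
```

Call:
{"name": "jog_arm", "arguments": {
  "series": [0.173, 0.025, -0.03, 0.007, 0.0365, -0.04, 0.27, 0.347, 0.049, -0.06, 0.0142, 0.0729, -0.08, 0.27, 0.347, 0.049, -0.06, 0.0142, 0.0729, -0.1194, 0.27, 0.347, 0.049, -0.06, 0.0142, 0.0729, -0.1194, 0.27, 0.347, 0.049, -0.06, 0.0142, 0.0729, -0.1194, 0.27, 0.347, 0.049, -0.06, 0.0142, 0.0729, -0.1194, 0.27]
}}

```text
clock: 7.68
eef_pos: [545.2, -21.1, 192.0]
eef_rot: [3.134, 1.222, 1.673]
wrist_force: [-0.6, 0.1, 0.2]
finger_gap: 59.7
```

Run:
```python
from cell import manip
from h import *
import cv2,pickle
s=manip.read_state(); M=Rm(s["eef_rot"]); print(s["clock"],s["joints"].round(3),s["eef_pos"],cab(s["eef_pos"]),M.round(3))
c=manip.camera("wrist"); c["s"]=s; pickle.dump(c,open("w3.pkl","wb")); cv2.imwrite("pics/w3.png",c["color"])
```

```text
7.675 [-0.255  0.373  1.537  0.333  1.369 -0.456] [545.20989275 -21.06533327 191.9668446 ] [-59.97403177 -10.29771185 191.9668446 ] [[-0.035  0.994  0.104]
 [ 0.34   0.11  -0.934]
 [-0.94   0.003 -0.342]]
```

View pics/w3.png

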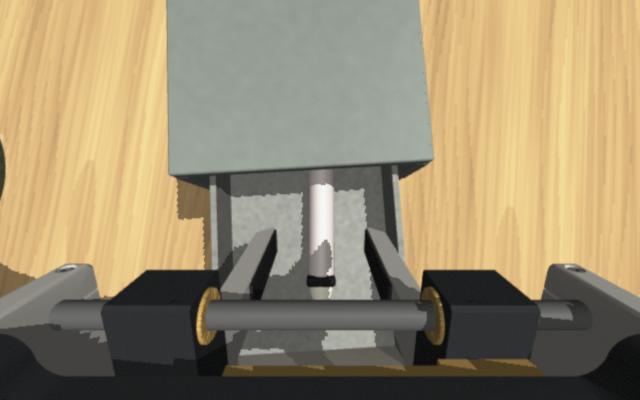

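The barrel (column 321) is centred between the fingers and aligned with them. Now I'll descend and grip.

Call:
{"name": "jog_arm", "arguments": {
  "series": [0, 0, 0, 0, 0, -0.03, 0.27, 0, 0, 0, 0, 0, -0.06, 0.27, 0, 0, 0, 0, 0, -0.073, 0.27, 0, 0, 0, 0, 0, -0.073, 0.27, 0, 0, 0, 0, 0, -0.073, 0.27, 0, 0, 0, 0, 0, -0.073, -1, 0, 0, 0, 0, 0, -0.073, -1, 0, 0, 0, 0, 0, -0.073, -1, 0, 0, 0, 0, 0, -0.073, -1, 0, 0, 0, 0, 0, -0.073, -1, 0, 0, 0, 0, 0, -0.073, -1],
  "squeeze": 40
}}

```text
clock: 9.1
eef_pos: [544.7, -20.9, 117.1]
eef_rot: [-3.141, 1.22, 1.68]
wrist_force: [0.6, 0.2, 0.8]
finger_gap: 22.9
```

Run:
```python
from cell import manip
from h import *
import cv2,pickle
s=manip.read_state(); print(s["clock"],s["joints"].round(3),s["eef_pos"],cab(s["eef_pos"]),s["wrist_force"],s["finger_gap"])
c=manip.camera("wrist"); c["s"]=s; pickle.dump(c,open("w4.pkl","wb")); cv2.imwrite("pics/w4.png",c["color"])
```

```text
9.1 [-0.255  0.46   1.604  0.348  1.227 -0.507] [544.66596592 -20.90269096 117.12815325] [-59.72160657  -9.78922357 117.12815325] [0.62538375 0.20587843 0.81291696] 22.86745669504017
```

View pics/w4.png

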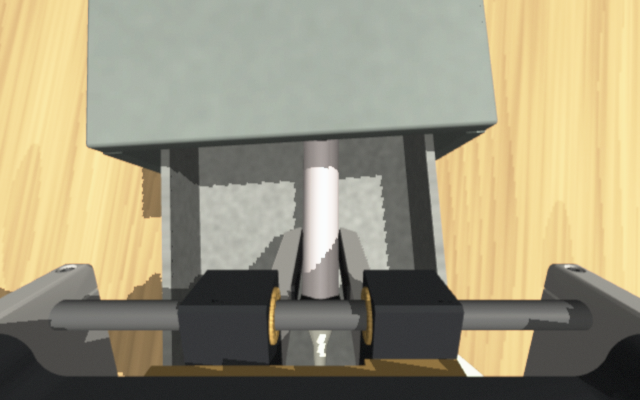

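Gripped at 22.9 mm. Now I'll tilt the nozzle end up 0.3 rad about the button end.

Call:
{"name": "jog_arm", "arguments": {
  "series": [-0.0373, -0.0042, 0, -0.0001, 0.0005, 0.0055, -1, -0.0746, -0.0083, 0, -0.0001, 0.001, 0.0105, -1, -0.149, -0.0167, 0, -0.0003, 0.0027, 0.0208, -1, -0.224, -0.025, 0, -0.0005, 0.0047, 0.0309, -1, -0.298, -0.033, 0, -0.0009, 0.0078, 0.041, -1, -0.298, -0.033, 0, -0.0009, 0.0078, 0.041, -1, -0.298, -0.033, 0, -0.0009, 0.0078, 0.041, -1, -0.298, -0.033, 0, -0.0009, 0.0078, 0.041, -1]
}}

```text
clock: 10.15
eef_pos: [543.5, -13.5, 157.6]
eef_rot: [-3.129, 1.519, 1.692]
wrist_force: [1.0, -0.7, -1.4]
finger_gap: 23.1
```

Run:
```python
from cell import manip
from h import *
import cv2,pickle
s=manip.read_state(); print(s["clock"],s["joints"].round(3),s["eef_pos"],cab(s["eef_pos"]),s["wrist_force"],s["finger_gap"],Rm(s["eef_rot"]).round(3))
c=manip.camera("wrist"); c["s"]=s; pickle.dump(c,open("w5.pkl","wb")); 
cv2.imwrite("pics/w5.png",c["color"])
c=manip.camera("scene"); pickle.dump(c,open("s5.pkl","wb")); cv2.imwrite("pics/s5.png",cv2.resize(c["color"][100:260,230:450],None,fx=3.6,fy=3.6,interpolation=cv2.INTER_CUBIC))
```

```text
10.15 [-0.115  0.355  1.612  0.054  1.188 -0.245] [543.54439137 -13.51003725 157.57128356] [-52.2461516   -9.93622739 157.57128356] [ 0.97126334 -0.65671465 -1.40959583] 23.128836607132573 [[-0.006  0.994  0.108]
 [ 0.051  0.109 -0.993]
 [-0.999 -0.001 -0.051]]
```

View pics/w5.png

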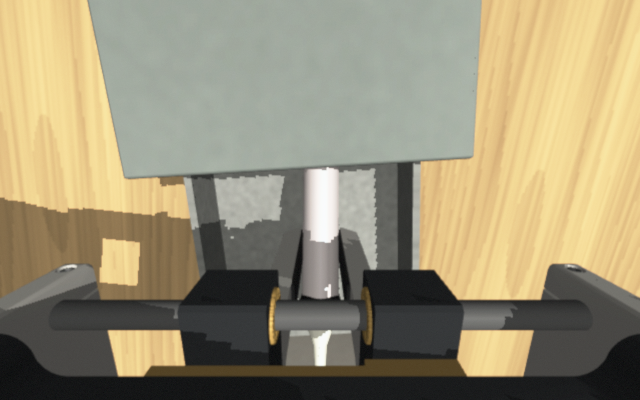

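View pics/s5.png

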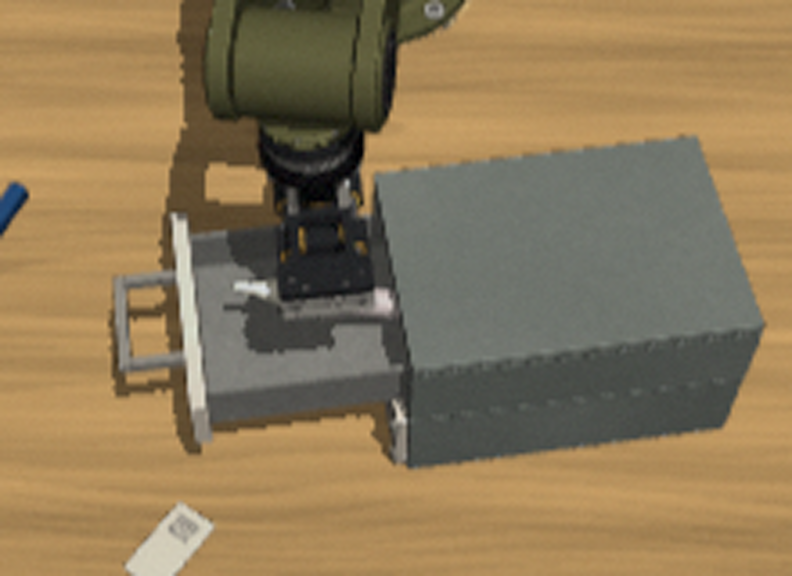

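The wrist view shows the barrel in the same place relative to the fingers, so the pump turned with the tool. The scene view shows the nozzle raised. I'll check the slant from depth.

Run:
```python
import pickle
from h import *
c=pickle.load(open("w5.pkl","rb")); T=wpose(c)
P=[]
for v in (178,190,205,220):
    d=c["range_z"][v,321];q=T@np.array([(321-c["cx"])/c["fx"]*d,(v-c["cy"])/c["fy"]*d,d,1]);P.append(cab(q[:3]));print(v,P[-1].round(1))
P=np.array(P);print("slope",np.polyfit(P[:,0],P[:,2],1))
c=pickle.load(open("s5.pkl","rb"));T=c["pose"]
for u,v in [(238,286),(250,288),(262,290)]:
    u=230+u/3.6;v=100+v/3.6;d=c["range_z"][int(round(v)),int(round(u))];q=T@np.array([(u-c["cx"])/c["fx"]*d,(v-c["cy"])/c["fy"]*d,d,1]);print(cab(q[:3]).round(1))
```

```text
178 [ -7.8 -11.6 143.3]
190 [-15.  -11.2 146.5]
205 [-24.2 -10.6 148.7]
220 [-33.  -10.  152.2]
slope [ -0.33884954 140.89353531]
[-123.7   -6.7  169.8]
[-114.5  -10.   169.7]
[-105.2  -11.8  167.5]
```

Step 2's slant is met: nozzle at z≈168, barrel top at 141 under the lip. Now I'll draw it out along its axis.

Call:
{"name": "jog_arm", "arguments": {
  "series": [0, 0, 0, 0.0016, -0.0142, 0.0044, -1, 0, 0, 0, 0.0032, -0.0285, 0.0089, -1, 0, 0, 0, 0.0048, -0.0427, 0.0133, -1, 0, 0, 0, 0.0064, -0.057, 0.0177, -1, 0, 0, 0, 0.008, -0.0712, 0.0222, -1, 0, 0, 0, 0.0096, -0.0855, 0.0266, -1, 0, 0, 0, 0.0117, -0.1044, 0.0325, -1, 0, 0, 0, 0.0117, -0.1044, 0.0325, -1, 0, 0, 0, 0.0117, -0.1044, 0.0325, -1]
}}

```text
clock: 11.38
eef_pos: [555.3, -117.4, 190.3]
eef_rot: [-3.136, 1.52, 1.686]
wrist_force: [0.7, 0.1, -1.0]
finger_gap: 23.4
```

Run:
```python
from cell import manip
from h import *
import cv2,pickle
s=manip.read_state(); print(s["clock"],s["eef_pos"],cab(s["eef_pos"]),s["wrist_force"],s["finger_gap"])
c=manip.camera("wrist"); c["s"]=s; pickle.dump(c,open("w6.pkl","wb")); 
cv2.imwrite("pics/w6.png",c["color"])
```

```text
11.375 [ 555.30067145 -117.36822457  190.33761033] [-156.58990906   -3.92846448  190.33761033] [ 0.68035095  0.07632351 -0.97459118] 23.392063532767473
```

View pics/w6.png

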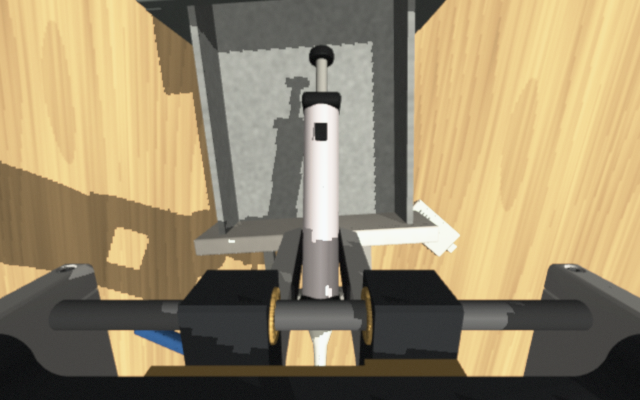

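The button (322,53) is clear of the lip, and the pump is held straight. Now the vertical lift.

Call:
{"name": "jog_arm", "arguments": {
  "series": [0, 0, 0, 0, -0.003, 0.015, -1, 0, 0, 0, 0, -0.006, 0.032, -1, 0, 0, 0, 0, -0.01, 0.05, -1, 0, 0, 0, 0, -0.01, 0.07, -1, 0, 0, 0, 0, -0.01, 0.09, -1, 0, 0, 0, 0, -0.01, 0.105, -1, 0, 0, 0, 0, -0.01, 0.115, -1, 0, 0, 0, 0, -0.01, 0.115, -1, 0, 0, 0, 0, -0.01, 0.115, -1, 0, 0, 0, 0, -0.01, 0.115, -1, 0, 0, 0, 0, -0.01, 0.115, -1, 0, 0, 0, 0, -0.01, 0.115, -1]
}}

```text
clock: 12.92
eef_pos: [555.4, -127.5, 305.4]
eef_rot: [-3.139, 1.52, 1.683]
wrist_force: [0.7, 0.2, -1.4]
finger_gap: 23.3
```

Run:
```python
from cell import manip
from h import *
import cv2,pickle
s=manip.read_state(); print(s["clock"],s["eef_pos"],cab(s["eef_pos"]),s["wrist_force"],s["finger_gap"],s["qd"].round(3))
c=manip.camera("wrist"); c["s"]=s; pickle.dump(c,open("w7.pkl","wb")); T=wpose(c)
cv2.imwrite("pics/w7.png",c["color"])
for u,v in [(321,52),(321,54),(321,100),(321,150),(321,200)]:
    d=c["range_z"][v,u];q=T@np.array([(u-c["cx"])/c["fx"]*d,(v-c["cy"])/c["fy"]*d,d,1]);print(u,v,cab(q[:3]).round(1))
c=manip.camera("scene"); pickle.dump(c,open("s7.pkl","wb")); cv2.imwrite("pics/s7.png",cv2.resize(c["color"][100:280,180:450],None,fx=2.9,fy=2.9,interpolation=cv2.INTER_CUBIC))
c=manip.camera("top"); pickle.dump(c,open("t7.pkl","wb")); cv2.imwrite("pics/t7.png",c["color"])
```

```text
12.925 [ 555.38140691 -127.50247468  305.41500371] [-166.59088913   -2.29128729  305.41500371] [ 0.65878857  0.1908386  -1.38628222] 23.25404868233729 [ 0.001 -0.003 -0.001 -0.001  0.    -0.   ]
321 52 [-40.6  -9.  263.3]
321 54 [-41.8  -9.  263.1]
321 100 [-73.1  -7.  276.3]
321 150 [-104.8   -5.   286. ]
321 200 [-135.5   -3.1  295.8]
```

View pics/w7.png

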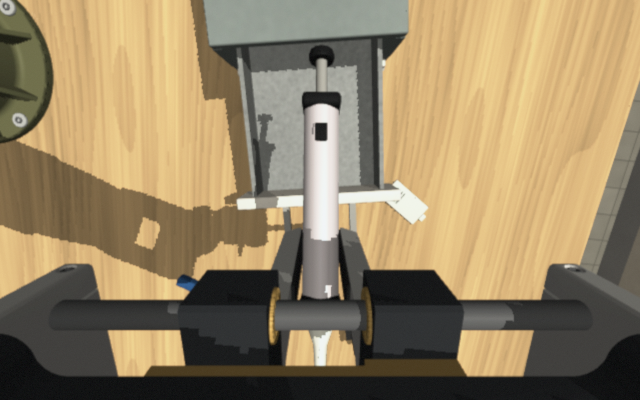

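View pics/s7.png

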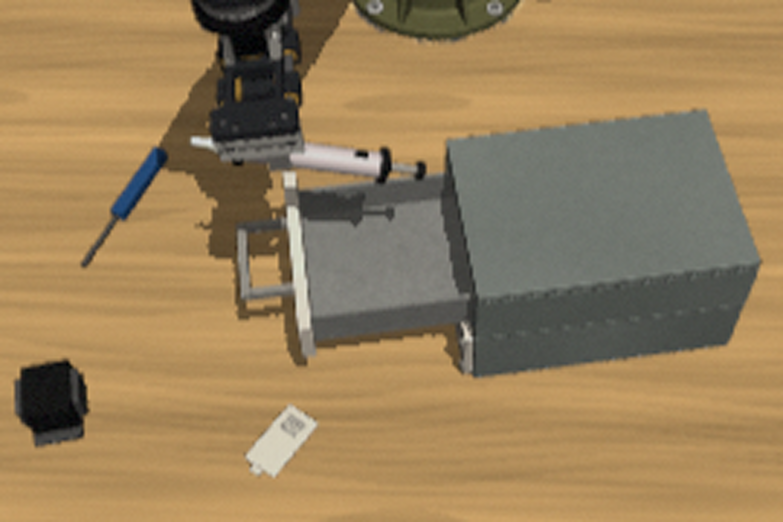

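View pics/t7.png

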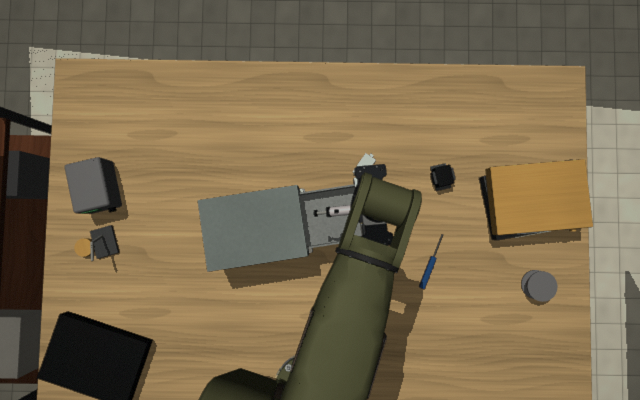

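The pump is held clear, with its low end at z≈254, and the bystanders are where they were. One last drawer check, then I'll hand it in.

Run:
```python
import pickle
from h import *
from cell import manip
c=pickle.load(open("w7.pkl","rb"));T=wpose(c)
for p in [(260,197),(372,192)]: print(cab(px2w(c,*p,142,T)).round(1))
s=manip.read_state();print(s["clock"],s["finger_gap"],abs(s["qd"]).max())
manip.sign_off()
```

```text
[-158.9   70.4  142. ]
[-161.1  -62.3  142. ]
13.075 22.716250206951816 0.0022600473248189203
the job is handed in; nothing more can be done
```

The pump is out of the drawer and held still in the gripper, with the drawer fully open; I handed the job in at about 13 s of the 48 s allowed.

I gripped the handle and pulled the drawer to its stop, where the arm stalled and the force rose to about 26 N. Then I gripped the pump's barrel with the tool leaning outwards, tilted the nozzle up about 0.3 rad, drew the pump out along its own axis and lifted it.

What the last checks showed:
- **Slant:** with the button end still under the cabinet top, the nozzle measured about 168 mm above the bench. The barrel passed about 9 mm below the underside of the lip.
- **Final height:** the lowest end, the button, is at about 254 mm, roughly 90 mm above the cabinet top. The pump touches nothing else, judging by the pictures and the near-zero wrist force.
- **Grip:** the fingers are 22.7 mm apart on the 24 mm barrel, and the arm is at rest.
- **Drawer:** it is open about 160 mm; the two points measured on its rim gave 159 and 161 mm.
- **Bystanders:** the hex driver, battery door and transformer look to be where they started. I compared the pictures by eye rather than measuring them again.

No check failed. The one small disagreement was the slope of the tilted pump: depth readings gave 0.34 against the 0.31 expected from the tilt, and the clearances stayed safe either way.

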